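# Load the sample tray with one good cartridge of each colour

## Robot

A 6-joint arm with a two-finger parallel gripper is mounted at the origin on the work surface. World frame = base frame: x ahead of the robot, y to its left, z up, the work surface at z = 0. Lengths are in m, angles in degrees, forces in N, time in s.
With the tool pointing down it reaches from about 0.35 to 0.875 m from the base axis. Payload 4.2 kg.
Tool frame: the origin (TCP) lies at the very end of the fingers, on their centre line; the grasp point (between the pads) lies 19 mm behind it; z points along the fingers, y is the line along which they close (so a half turn about z gives the same grasp; the last joint's range is limited). The gripper opens to 87 mm and grips with 3 to 60 N. Pads are 19 mm wide; open, the fingers measure 117 mm over their backs; the gripper's body (75 mm by 190 mm) begins 51 mm behind the grasp point.
Start: joints at [-58.465, 22.042, 0.453, 0, -68.411, -14.817], TCP at [0.18, -0.599, 0.223] pointing down, gripper open.
Joint ranges: [-179.83, 179.83], [-69.29, 118.12], [-61.27, 80.66], [-181.25, 117.63], [-171.15, -9.14], [-177.46, 177.46]. Speed limits (degrees/s): [159.86, 159.86, 180, 180, 180, 180].

## Interface

Orientations are given as a 3x3 rotation matrix whose columns are the frame's x, y, z axes.
In Python, from station import * gives the robot as it stands.
- The arm moves only by the shell command python3 -m pendant 'ROWS'. ROWS is JSON, a list of rows, each an object of numbers: "x", "y", "z": the shift along the world's x, y, z normalised to -1 to 1, where 1 is 250 mm; "rx", "ry", "rz": the turn, a rotation vector about the world's x, y, z normalised to -1 to 1, where 1 is 180 degrees; "claw": the opening, from 0 (shut) to 1 (fully open). A call has exactly 8 rows; each row is the pose to reach, as a shift and turn from the pose commanded when the call began, turning the shorter way round; what a row does not reach only later rows make up. A row lasts 1/8 s, in which the tool goes at most 62.5 mm and 10.7 degrees, less where a joint would pass 70% of its speed; a pose out of reach is approached as far as the arm can. A call with a number of a shift or a turn outside -1 to 1 is refused whole. A call with a gripper value outside its range is refused whole. The fingers move at their own pace and stop on an object; the grip force is fixed at half the most. Time passes only in rows, so rows that repeat a pose let the fingers close, or fill a call up. It gives the time, the measured TCP pose, the force, the opening and the grip force at its end, in the units of the state.
- sense(): the state, without advancing time (a new reading comes with each control period).
- capture(name): name is "scene" or "side" or "wrist"; returns a dict with "color" (400x640x3 uint8, red, green, blue), "mtx" (3x3 intrinsics, pixels), "world_to_cam" (4x4, takes a point from world to camera coordinates). Camera axes: x right, y up, looking along -z (the intrinsics and any distortion apply to the point x, -y, -z); pixel columns grow to the right and rows downward; lengths in m; the calibration is good to about 2 mm. The wrist camera is an equidistant fisheye: a pixel r from the principal point sees the ray r / f radians off the axis. A picture is of the moment at which its call begins. There is no depth.
- finish_job(): hands the job in; it is judged then, once.
Trained networks look in a picture, given as the dict that the camera call returned (one of the last four; its "shot" number tells which), for a name from the list of things; names that differ only in an ending like _2 or _b are one class to them, and where a whole thing is asked for, a point or a joint stands for the part that bears it (a point fixed in the world has none). Each returns a list of dicts, best first, with "conf" (0 to 1); they miss things now and then, are a little off and sometimes report something else, mostly with a low value. They report only what shows in the picture. A call takes as long as a camera call.
- search_frame(picture, label): "centre" ([column, row] in pixels, amid what is visible of it).
- regions_of(picture, label): "region" (400x640 bool, what is visible of it) and "centre" ([column, row] in pixels, amid what is visible of it).
The state is a dict: "time_s": time; "joints": joint angles; "joint_velocities": joint speeds; "effort": joint torques, N m; "tcp_pos": TCP position; "ee_rot": TCP orientation; "wrist_force": force on the tool from outside, world axes, zero at the start; "moment": the same for the moment, N m; "gripper_width": opening from 0.0 (shut) to 1.0 (fully open); "gripper_force": force on a finger pad.
Only numpy, scipy, OpenCV 4.12 (cv2) and the standard library are available. Lean on these libraries where they do the work, as an engineer would, in place of code of your own. Each camera call takes 0.05 s, during which the arm holds its last target. There are 200 camera calls.

## Task

Move the three good capped cartridges from the rubber mat into the blue sample tray, each standing upright on the tray floor inside the ring of its own cap colour: red in red, yellow in yellow, white in white. Leave the red-capped reject with the black cross and the uncapped black tube standing where they are, and do not disturb the grease jar or the screw box.

Things in the scene. Friction and masses are not known exactly. Their poses are not given: they have to be found in the camera images.
- cart_red_center (a point): Red-capped cartridge: upright black tube, 36 mm diameter, 70 mm tall, its upper half a plain red cap of the same 36 mm diameter; about 90 g; free-standing on the 4 mm thick grey-green rubber mat. This point is at its centre, half-way up (35 mm above its foot), z along its axis; its yaw means nothing.
- cart_yellow_center (a point): Yellow-capped cartridge: upright black tube, 36 mm diameter, 70 mm tall, its upper half a plain yellow cap of the same 36 mm diameter; about 90 g; free-standing on the 4 mm thick grey-green rubber mat. This point is at its centre, half-way up (35 mm above its foot), z along its axis; its yaw means nothing.
- cart_white_center (a point): White-capped cartridge: upright black tube, 36 mm diameter, 70 mm tall, its upper half a plain white cap of the same 36 mm diameter; about 90 g; free-standing on the 4 mm thick grey-green rubber mat. This point is at its centre, half-way up (35 mm above its foot), z along its axis; its yaw means nothing.
- reject_center (a point): Rejected cartridge, to be left alone: same size and same red cap as the red-capped one (36 mm diameter, 70 mm tall), but with a black diagonal cross on top of the cap and a black band around the cap's side. Stands on the mat. Point at its centre, 35 mm above its foot.
- uncapped_center (a point): Uncapped cartridge, to be left alone: all-black tube, same size (36 mm diameter, 70 mm tall), its top a copper ring with a dark middle. Stands on the mat. Point at its centre, 35 mm above its foot.
- nest_red: Red nest: a fixed flat red ring, 68 mm outer and 52 mm inner diameter, 8 mm tall, open inside, on the floor of the blue tray. The tray (270 x 130 mm, rim 18 mm above the table) is fixed and holds three such rings in one row, 80 mm apart, in any colour order. Origin: centre of the ring's underside, on the tray floor where a cartridge stands (about 6 mm above the table); z up; its x axis points across the tray (along the 130 mm side), y along the row of nests.
- nest_yellow: Yellow nest: a fixed flat yellow ring, 68 mm outer and 52 mm inner diameter, 8 mm tall, open inside, on the floor of the blue tray. The tray (270 x 130 mm, rim 18 mm above the table) is fixed and holds three such rings in one row, 80 mm apart, in any colour order. Origin: centre of the ring's underside, on the tray floor where a cartridge stands (about 6 mm above the table); z up; its x axis points across the tray (along the 130 mm side), y along the row of nests.
- nest_white: White nest: a fixed flat white ring, 68 mm outer and 52 mm inner diameter, 8 mm tall, open inside, on the floor of the blue tray. The tray (270 x 130 mm, rim 18 mm above the table) is fixed and holds three such rings in one row, 80 mm apart, in any colour order. Origin: centre of the ring's underside, on the tray floor where a cartridge stands (about 6 mm above the table); z up; its x axis points across the tray (along the 130 mm side), y along the row of nests.
- grease_center (a point): Bystander: grey grease jar with a green cap, 54 mm diameter, 65 mm tall, standing on the table beyond the work. Point at its centre, half-way up.
- screws_center (a point): Bystander: orange box of cap screws, 70 x 100 x 30 mm, lying on the table beyond the work. Point at its centre, half-way up.

How it is judged:
By the outcome, as a careful person would: the job done as asked, in the order asked, and still so for the second after the job is handed in, with the robot touching nothing.
It also fails if it takes over 80 s, if anything falls off the work surface, if the arm or the gripper's body presses on something with over 40 N, if the wrist force passes 120 N, or if a joint passes its speed limit or range.

## Working session

There is one attempt and no reset: what is moved stays moved. The work goes in short steps, Python scripts to look and compute and a shell command to move; the robot and the scene stay as the last step left them, time stands still between calls to the robot, and variables do not carry over. Pictures are saved under pics/ and viewed, at most 14 in all, crops included, and the job is handed in when it is done.

```bash
mkdir -p pics; cat > h.py <<'E'
from station import *
import numpy as np, cv2
def ray(p,uv):
    K=np.array(p["mtx"]);T=np.array(p["world_to_cam"])
    a=(uv[0]-K[0,2])/K[0,0];b=(uv[1]-K[1,2])/K[1,1]
    if p.get("fish"):
        r=np.hypot(a,b);s=np.tan(r)/r if r>1e-9 else 1;a*=s;b*=s
    d=T[:3,:3].T@np.array([a,-b,-1.]);o=-T[:3,:3].T@T[:3,3]
    return o,d/np.linalg.norm(d)
def atz(p,uv,z):
    o,d=ray(p,uv);return o+d*(z-o[2])/d[2]
def tri(rs):
    A=sum(np.eye(3)-np.outer(d,d) for o,d in rs);b=sum((np.eye(3)-np.outer(d,d))@o for o,d in rs)
    return np.linalg.solve(A,b)
def cap(n):
    p=capture(n);p["fish"]=(n=="wrist");return p
def save(p,f): cv2.imwrite("pics/"+f,p["color"][:,:,::-1])
E
python3 - <<'E'
from h import *
P={n:cap(n) for n in("scene","side","wrist")}
for n,p in P.items():
    save(p,n+"0.png");print(n,[k for k in p],np.round(np.linalg.inv(p["world_to_cam"])[:3,3],3))
for l,z in dict(cart_red_center=.039,cart_yellow_center=.039,cart_white_center=.039,reject_center=.039,uncapped_center=.039,nest_red=.01,nest_yellow=.01,nest_white=.01,grease_center=.033,screws_center=.015).items():
    for n,p in P.items():
        for d in search_frame(p,l)[:2]: print(l,n,round(d["conf"],2),np.round(d["centre"]),np.round(atz(p,d["centre"],z),3)[:2])
E
```

```text
scene ['color', 'mtx', 'world_to_cam', 'shot', 'fish'] [1.082 0.504 1.   ]
side ['color', 'mtx', 'world_to_cam', 'shot', 'fish'] [ 0.536 -0.633  0.621]
wrist ['color', 'mtx', 'world_to_cam', 'shot', 'fish'] [ 0.117 -0.616  0.385]
cart_red_center scene 0.93 [297. 182.] [ 0.565 -0.088]
cart_red_center side 0.94 [299. 225.] [ 0.565 -0.094]
cart_red_center side 0.52 [244. 238.] [ 0.449 -0.114]
cart_yellow_center scene 0.7 [278. 122.] [ 0.46  -0.281]
cart_yellow_center side 0.92 [259. 312.] [ 0.476 -0.287]
cart_white_center scene 0.91 [244. 141.] [ 0.574 -0.288]
cart_white_center side 0.68 [313. 304.] [ 0.571 -0.285]
cart_white_center side 0.2 [258. 310.] [ 0.474 -0.283]
reject_center scene 0.64 [285. 150.] [ 0.514 -0.19 ]
reject_center side 0.79 [279. 261.] [ 0.516 -0.181]
uncapped_center scene 0.63 [322. 152.] [ 0.45  -0.117]
uncapped_center side 0.68 [245. 241.] [ 0.45  -0.123]
nest_red scene 0.5 [352. 234.] [0.56  0.103]
nest_red side 0.8 [272. 182.] [0.512 0.091]
nest_red side 0.53 [300. 223.] [ 0.57  -0.059]
nest_yellow scene 0.84 [387. 250.] [0.534 0.19 ]
nest_yellow side 0.67 [266. 163.] [0.499 0.171]
nest_white scene 0.72 [424. 251.] [0.473 0.252]
nest_white side 0.62 [266. 140.] [0.502 0.281]
nest_white wrist 0.52 [590. 370.] [0.462 0.263]
grease_center scene 0.85 [235. 225.] [ 0.758 -0.094]
grease_center side 0.73 [387. 223.] [ 0.753 -0.107]
screws_center scene 0.76 [286. 273.] [0.747 0.078]
screws_center scene 0.61 [320. 151.] [ 0.435 -0.139]
screws_center side 0.67 [364. 176.] [0.746 0.076]
```

View pics/scene0.png

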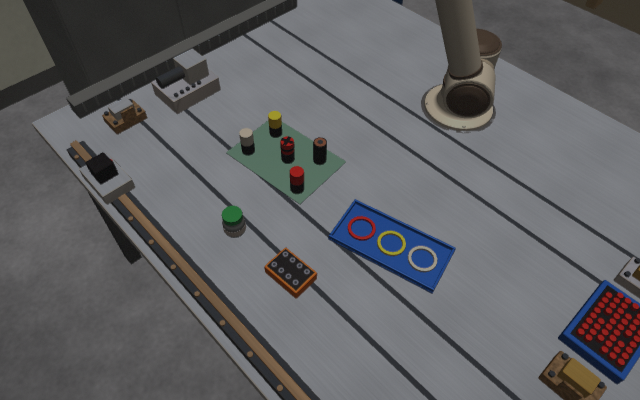

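View pics/side0.png

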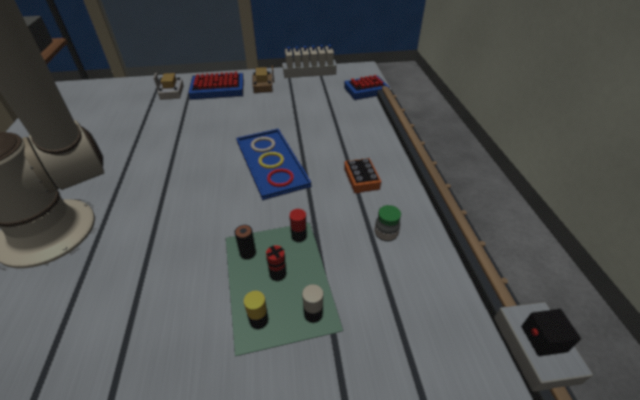

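View pics/wrist0.png

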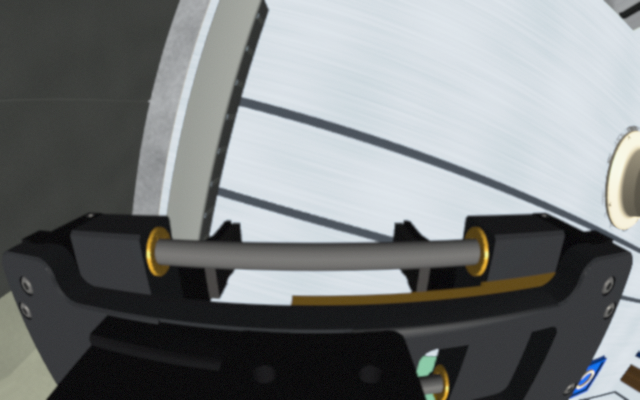

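The scene view shows the red cart at (297,179), yellow (275,122), white (246,139), reject (287,149) and uncapped (320,150). The nests sit at red (361,228), yellow (391,242) and white (423,258). The side view agrees, with nests at (281,177), (271,159) and (263,143). The wrist view is mostly filled by the gripper. I'll refine the positions with colour blobs.

```bash
cat >> h.py <<'E'
def mask(p,c):
    h=cv2.cvtColor(p["color"],cv2.COLOR_RGB2HSV);H,S,V=[h[...,i].astype(int) for i in range(3)]
    if c=="red":return ((H<8)|(H>172))&(S>150)&(V>70)
    if c=="yellow":return (H>20)&(H<35)&(S>120)&(V>70)
    return None
def blob(m,uv,r):
    y,x=np.nonzero(m);k=np.hypot(x-uv[0],y-uv[1])<r;return x[k],y[k]
E
python3 - <<'E'
from h import *
P={n:cap(n) for n in("scene","side")}
G={"scene":dict(cr=(297,180),cy=(275,122),cw=(246,139),nr=(361,228),ny=(391,242),nw=(423,258)),
"side":dict(cr=(299,222),cy=(256,306),cw=(313,300),nr=(281,177),ny=(271,159),nw=(263,143))}
for k in G["scene"]:
    R=[];z=.014 if k[0]=='n' else .0565;out=[]
    for n,p in P.items():
        uv=G[n][k]
        if k[1]=='w':
            h=cv2.cvtColor(p["color"],cv2.COLOR_RGB2HSV).astype(int)
            m=(h[...,1]<80)&(h[...,2]>110)
        else: m=mask(p,{'r':"red",'y':"yellow"}[k[1]])
        x,y=blob(m,uv,20 if k[0]=='n' else 14)
        if k[0]=='n':
            (cx,cy),ax,_=cv2.fitEllipse(cv2.convexHull(np.c_[x,y].astype(np.float32)))
        else: cx,cy=(x.min()+x.max())/2,(y.min()+y.max())/2;ax=0
        R.append(ray(p,(cx,cy)));out+=[len(x),np.round((cx,cy),1),np.round(ax),np.round(atz(p,(cx,cy),z)[:2],4)]
    print(k,*out,"TRI",np.round(tri(R),4))
for n,p in P.items():
    L=regions_of(p,"cart_white_center")
    for d in L[:1]: print(n,d["conf"],d["centre"],d["region"].sum())
E
```

```text
cr 116 [296.5 171.5] 0 [ 0.5531 -0.1016] 142 [297.  215.5] 0 [ 0.5621 -0.0814] TRI [ 0.5609 -0.0935  0.0693]
cy 134 [274.  118.5] 0 [ 0.4704 -0.2842] 300 [254.  301.5] 0 [ 0.4698 -0.2764] TRI [ 0.4717 -0.2802  0.0612]
cw 256 [246.  137.5] 0 [ 0.5716 -0.2798] 253 [312. 294.] 0 [ 0.5703 -0.2752] TRI [ 0.5715 -0.2775  0.0589]
nr 193 [361.3 227.6] [23. 27.] [0.5341 0.108 ] 106 [279.9 177.2] [16. 25.] [0.5334 0.102 ] TRI [0.5329 0.1065 0.0107]
ny 220 [391.1 242.7] [24. 28.] [0.514  0.1851] 68 [270.7 159.8] [14. 23.] [0.5131 0.1789] TRI [0.5126 0.1839 0.0106]
nw 230 [422.3 257.9] [24. 30.] [0.4925 0.2615] 241 [265.4 138. ] [28. 39.] [0.5021 0.2859] TRI [0.5021 0.2649 0.0284]
scene 0.77 [246.6, 140.4] 318
side 0.77 [312.8, 302.4] 703
```

Nests sit on a line with 79.5 mm spacing, and the cart estimates are fair. I'll set out towards the red cart.

```bash
python3 -c "
from h import *
s=sense();print(np.round(s['ee_rot'],3))"
python3 -m pendant '[{"x":0.09,"y":0.125,"claw":0.8},{"x":0.18,"y":0.25,"claw":0.8},{"x":0.28,"y":0.375,"claw":0.8},{"x":0.38,"y":0.5,"claw":0.8},{"x":0.48,"y":0.625,"claw":0.8},{"x":0.57,"y":0.75,"claw":0.8},{"x":0.67,"y":0.875,"claw":0.8},{"x":0.76,"y":1,"claw":0.8}]'
python3 -m pendant '[{"x":0.1,"y":0.14,"claw":0.8},{"x":0.2,"y":0.28,"claw":0.8},{"x":0.3,"y":0.42,"claw":0.8},{"x":0.4,"y":0.56,"claw":0.8},{"x":0.5,"y":0.7,"claw":0.8},{"x":0.6,"y":0.85,"claw":0.8},{"x":0.76,"y":1,"z":-0.1,"claw":0.8},{"x":0.76,"y":1,"z":-0.1,"claw":0.8}]'
python3 - <<'E'
from h import *
p=cap("wrist");save(p,"w1.png");s=sense()
print(s["tcp_pos"],np.round(s["ee_rot"],3),np.round(s["joints"]),np.round(np.linalg.inv(p["world_to_cam"]),3))
for l in("cart_red_center","cart_yellow_center","cart_white_center","reject_center"):
    for d in search_frame(p,l)[:2]: print(l,round(d["conf"],2),np.round(d["centre"]),np.round(atz(p,d["centre"],.045),4))
E
```

```text
[[-0.958 -0.288  0.   ]
 [-0.288  0.958  0.   ]
 [-0.     0.    -1.   ]]
[ 0.17980422 -0.59854855  0.22254046] [[-0.958 -0.288 -0.   ]
 [-0.288  0.958  0.   ]
 [ 0.     0.    -1.   ]] [-58.  22.   0.  -0. -68. -15.] [[-0.287 -0.929 -0.234  0.117]
 [ 0.958 -0.278 -0.071 -0.617]
 [ 0.001 -0.244  0.97   0.386]
 [ 0.     0.     0.     1.   ]]$[0]: bad value
$[0]: bad value
```

View pics/w1.png

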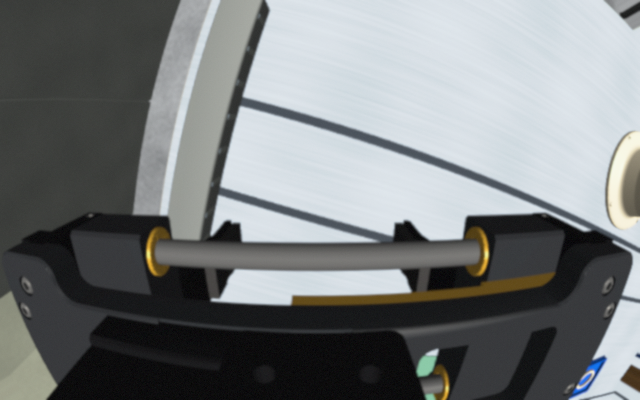

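The picture is unchanged because the move was refused. Probably every field is required in each row.

```bash

python3 -m pendant '[{"x":0.09,"y":0.125,"z":0,"rx":0,"ry":0,"rz":0,"claw":0.8},{"x":0.18,"y":0.25,"z":0,"rx":0,"ry":0,"rz":0,"claw":0.8},{"x":0.28,"y":0.375,"z":0,"rx":0,"ry":0,"rz":0,"claw":0.8},{"x":0.38,"y":0.5,"z":0,"rx":0,"ry":0,"rz":0,"claw":0.8},{"x":0.48,"y":0.625,"z":0,"rx":0,"ry":0,"rz":0,"claw":0.8},{"x":0.57,"y":0.75,"z":0,"rx":0,"ry":0,"rz":0,"claw":0.8},{"x":0.67,"y":0.875,"z":0,"rx":0,"ry":0,"rz":0,"claw":0.8},{"x":0.76,"y":1,"z":0,"rx":0,"ry":0,"rz":0,"claw":0.8}]' &&
python3 -m pendant '[{"x":0.1,"y":0.14,"z":0,"rx":0,"ry":0,"rz":0,"claw":0.8},{"x":0.2,"y":0.28,"z":0,"rx":0,"ry":0,"rz":0,"claw":0.8},{"x":0.3,"y":0.42,"z":0,"rx":0,"ry":0,"rz":0,"claw":0.8},{"x":0.42,"y":0.58,"z":0,"rx":0,"ry":0,"rz":0,"claw":0.8},{"x":0.54,"y":0.74,"z":0,"rx":0,"ry":0,"rz":0,"claw":0.8},{"x":0.66,"y":0.9,"z":-0.1,"rx":0,"ry":0,"rz":0,"claw":0.8},{"x":0.76,"y":1,"z":-0.2,"rx":0,"ry":0,"rz":0,"claw":0.8},{"x":0.76,"y":1,"z":-0.2,"rx":0,"ry":0,"rz":0,"claw":0.8}]'
cat > look.py <<'E'
from h import *
import sys
p=cap("wrist");save(p,sys.argv[1]);s=sense()
print(np.round(s["tcp_pos"],4),np.round(s["ee_rot"],3)[:,1],np.round(s["joints"]),s["gripper_width"],s["gripper_force"],np.round(s["wrist_force"],1))
for l in sys.argv[2:]:
    for d in search_frame(p,l)[:2]: print(l,round(d["conf"],2),np.round(d["centre"]),np.round(atz(p,d["centre"],.014 if "nest" in l else .045),4))
E
python3 look.py w2.png cart_red_center cart_yellow_center cart_white_center reject_center nest_red
```

```text
time_s: 3.1
tcp_pos: [0.3706, -0.3475, 0.2228]
ee_rot: [[-0.958, -0.288, 0.001], [-0.288, 0.958, -0.0], [-0.0, -0.001, -1.0]]
wrist_force: [-0.0, -0.2, -1.5]
gripper_width: 0.801
gripper_force: 0.0
time_s: 4.1
tcp_pos: [0.5598, -0.0969, 0.1701]
ee_rot: [[-0.957, -0.29, -0.005], [-0.29, 0.957, -0.0], [0.004, 0.001, -1.0]]
wrist_force: [-0.9, 0.1, -1.1]
gripper_width: 0.8
gripper_force: 0.0
[ 0.5597 -0.0979  0.1715] [-0.289  0.957  0.   ] [  6.  19. -12.   0. -59. -80.] 0.8019487335784831 0.0 [-0.2 -0.4  0.7]
cart_red_center 0.56 [321. 196.] [ 0.5648 -0.0901  0.045 ]
cart_yellow_center 0.95 [164.  55.] [ 0.4711 -0.2827  0.045 ]
cart_white_center 0.66 [142. 149.] [ 0.5707 -0.2827  0.045 ]
reject_center 0.64 [240. 114.] [ 0.5112 -0.1863  0.045 ]
nest_red 0.71 [480. 193.] [0.5153 0.0914 0.014 ]
```

View pics/w2.png

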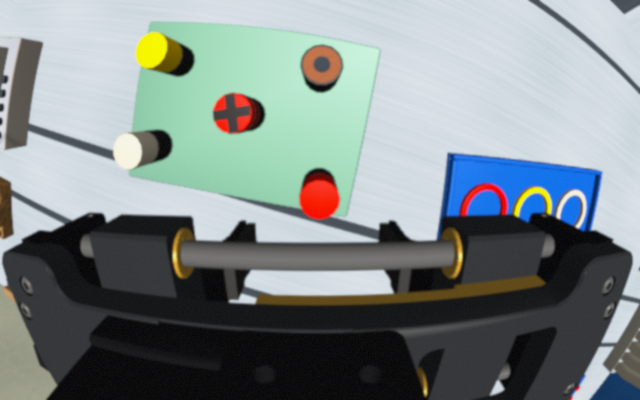

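The wrist view shows cap tops at red (319,199), yellow (154,51), white (128,151) and reject (234,113). The red nest is partly visible near (484,208).

```bash
python3 - <<'E'
from h import *
p=cap("wrist")
for n,uv in dict(r=(319,199),y=(154,51),w=(128,151),rej=(234,113)).items(): print(n,np.round(atz(p,uv,.074),4))
m=mask(p,"red").astype(np.uint8);x,y=blob(m,(319,195),40);print(x.min(),x.max(),y.min(),y.max())
E
```

```text
r [ 0.5629 -0.0955  0.074 ]
y [ 0.4715 -0.2817  0.074 ]
w [ 0.5702 -0.2866  0.074 ]
rej [ 0.5107 -0.1873  0.074 ]
303 341 173 218
```

```bash

python3 -m pendant '[{"x":0.012,"y":0.02,"z":-0.1,"rx":0,"ry":0,"rz":0,"claw":0.8},{"x":0.012,"y":0.02,"z":-0.2,"rx":0,"ry":0,"rz":0,"claw":0.8},{"x":0.012,"y":0.02,"z":-0.3,"rx":0,"ry":0,"rz":0,"claw":0.8},{"x":0.012,"y":0.02,"z":-0.4,"rx":0,"ry":0,"rz":0,"claw":0.8},{"x":0.012,"y":0.02,"z":-0.5,"rx":0,"ry":0,"rz":0,"claw":0.8},{"x":0.012,"y":0.02,"z":-0.56,"rx":0,"ry":0,"rz":0,"claw":0.8},{"x":0.012,"y":0.02,"z":-0.59,"rx":0,"ry":0,"rz":0,"claw":0.8},{"x":0.012,"y":0.02,"z":-0.59,"rx":0,"ry":0,"rz":0,"claw":0.8}]' &&
python3 -m pendant '[{"x":0,"y":0,"z":0,"rx":0,"ry":0,"rz":0,"claw":0.2},{"x":0,"y":0,"z":0,"rx":0,"ry":0,"rz":0,"claw":0.2},{"x":0,"y":0,"z":0,"rx":0,"ry":0,"rz":0,"claw":0.2},{"x":0,"y":0,"z":0,"rx":0,"ry":0,"rz":0,"claw":0.2},{"x":0,"y":0,"z":0,"rx":0,"ry":0,"rz":0,"claw":0.2},{"x":0,"y":0,"z":0,"rx":0,"ry":0,"rz":0,"claw":0.2},{"x":0,"y":0,"z":0,"rx":0,"ry":0,"rz":0,"claw":0.2},{"x":0,"y":0,"z":0.04,"rx":0,"ry":0,"rz":0,"claw":0.2}]'
```

```text
time_s: 5.45
tcp_pos: [0.5629, -0.0937, 0.0252]
ee_rot: [[-0.958, -0.288, 0.0], [-0.288, 0.958, -0.0], [-0.0, -0.0, -1.0]]
wrist_force: [0.5, -0.6, 0.8]
gripper_width: 0.798
gripper_force: 0.0
time_s: 6.45
tcp_pos: [0.5619, -0.0936, 0.0344]
ee_rot: [[-0.958, -0.287, -0.002], [-0.287, 0.958, -0.0], [0.002, 0.001, -1.0]]
wrist_force: [0.3, -0.2, -0.3]
gripper_width: 0.408
gripper_force: 30.0
```

Gripped at 35.5 mm. Next is lift and carry to beside the red nest, then a look.

```bash

python3 -m pendant '[{"x":0,"y":0,"z":0.15,"rx":0,"ry":0,"rz":0,"claw":0.2},{"x":0,"y":0,"z":0.3,"rx":0,"ry":0,"rz":0,"claw":0.2},{"x":0,"y":0.05,"z":0.45,"rx":0,"ry":0,"rz":0,"claw":0.2},{"x":0.02,"y":0.2,"z":0.55,"rx":0,"ry":0,"rz":0,"claw":0.2},{"x":0.04,"y":0.36,"z":0.6,"rx":0,"ry":0,"rz":0,"claw":0.2},{"x":0.06,"y":0.52,"z":0.6,"rx":0,"ry":0,"rz":0,"claw":0.2},{"x":0.08,"y":0.68,"z":0.6,"rx":0,"ry":0,"rz":0,"claw":0.2},{"x":0.08,"y":0.8,"z":0.6,"rx":0,"ry":0,"rz":0,"claw":0.2}]' 
python3 look.py w3.png nest_red nest_yellow nest_white; python3 - <<'E'
from h import *
p=cap("wrist")
for c,l in(("yellow","nest_yellow"),("red","nest_red")):
    for d in regions_of(p,l)[:1]:
        y,x=np.nonzero(d["region"]);(e),ax,_=cv2.fitEllipse(cv2.convexHull(np.c_[x,y].astype(np.float32)));print(l,d["conf"],e,ax,atz(p,e,.014))
E
```

```text
time_s: 7.45
tcp_pos: [0.5828, 0.108, 0.1854]
ee_rot: [[-0.958, -0.288, 0.0], [-0.288, 0.958, 0.0], [-0.0, 0.0, -1.0]]
wrist_force: [0.4, -0.7, -0.7]
gripper_width: 0.411
gripper_force: 30.0
[0.5831 0.1107 0.1853] [-0.29   0.957  0.001] [ 26.  21.  -7.  -0. -62. -99.] 0.40777276974496457 30.00038781668991 [ 0.8  0.8 -0.2]
nest_red 0.61 [478. 148.] [0.4891 0.2813 0.014 ]
nest_yellow 0.93 [419. 136.] [0.5025 0.2038 0.014 ]
nest_white 0.9 [445. 150.] [0.5066 0.2389 0.014 ]
nest_yellow 0.84 (400.0731201171875, 139.5591278076172) (58.734832763671875, 61.86227798461914) [0.51291687 0.18241511 0.014     ]
nest_red 0.75 (329.0642395019531, 135.864990234375) (61.75355529785156, 62.679542541503906) [0.53311385 0.1064403  0.014     ]
```

View pics/w3.png

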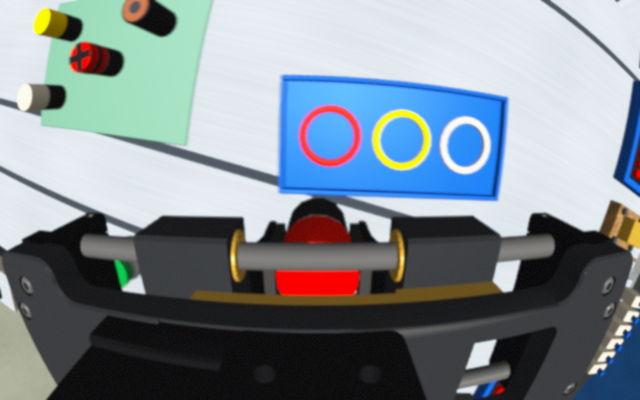

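The view shows the red ring at (330,137), yellow at (402,140) and white at (465,145), with the cart held upright. The rings compute to red (0.5335, 0.107), yellow (0.5135, 0.1838) and white (0.4925, 0.2608).

```bash

python3 -m pendant '[{"x":-0.1,"y":0.004,"z":0,"rx":0,"ry":0,"rz":0,"claw":0.2},{"x":-0.198,"y":0.004,"z":-0.1,"rx":0,"ry":0,"rz":0,"claw":0.2},{"x":-0.198,"y":0.004,"z":-0.24,"rx":0,"ry":0,"rz":0,"claw":0.2},{"x":-0.198,"y":0.004,"z":-0.38,"rx":0,"ry":0,"rz":0,"claw":0.2},{"x":-0.198,"y":0.004,"z":-0.5,"rx":0,"ry":0,"rz":0,"claw":0.2},{"x":-0.198,"y":0.004,"z":-0.58,"rx":0,"ry":0,"rz":0,"claw":0.2},{"x":-0.198,"y":0.004,"z":-0.61,"rx":0,"ry":0,"rz":0,"claw":0.2},{"x":-0.198,"y":0.004,"z":-0.63,"rx":0,"ry":0,"rz":0,"claw":0.2}]' 
python3 -m pendant '[{"x":0,"y":0,"z":0,"rx":0,"ry":0,"rz":0,"claw":0.2},{"x":0,"y":0,"z":0,"rx":0,"ry":0,"rz":0,"claw":0.2},{"x":0,"y":0,"z":0,"rx":0,"ry":0,"rz":0,"claw":0.5},{"x":0,"y":0,"z":0,"rx":0,"ry":0,"rz":0,"claw":0.7},{"x":0,"y":0,"z":0,"rx":0,"ry":0,"rz":0,"claw":0.7},{"x":0,"y":0,"z":0,"rx":0,"ry":0,"rz":0,"claw":0.7},{"x":0,"y":0,"z":0.15,"rx":0,"ry":0,"rz":0,"claw":0.7},{"x":0,"y":0,"z":0.3,"rx":0,"ry":0,"rz":0,"claw":0.7}]'
python3 -c "
from h import *
p=cap('scene');c=p['color'][90:300,210:470];p['color']=cv2.resize(c,None,fx=3,fy=2.8);save(p,'s1.png')"
```

```text
time_s: 8.8
tcp_pos: [0.5338, 0.1071, 0.0278]
ee_rot: [[-0.958, -0.287, 0.001], [-0.287, 0.958, 0.0], [-0.001, -0.0, -1.0]]
wrist_force: [-0.2, 1.0, -0.0]
gripper_width: 0.406
gripper_force: 30.0
time_s: 9.8
tcp_pos: [0.533, 0.1073, 0.103]
ee_rot: [[-0.958, -0.288, -0.001], [-0.288, 0.958, -0.001], [0.001, -0.0, -1.0]]
wrist_force: [0.6, 0.5, 0.1]
gripper_width: 0.699
gripper_force: 0.0
```

View pics/s1.png

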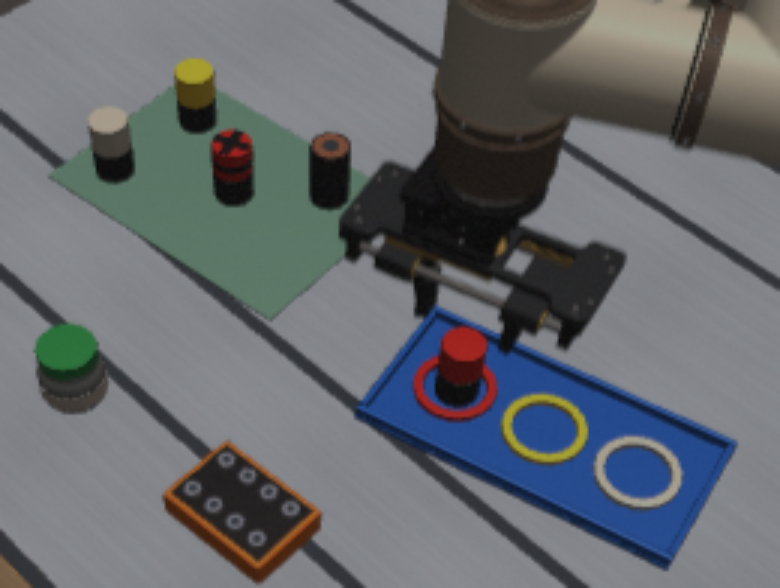

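The red cart stands inside the red ring at (460,375) in the crop. Now the yellow cart.

```bash

python3 -m pendant '[{"x":0,"y":0,"z":0.18,"rx":0,"ry":0,"rz":0,"claw":0.75},{"x":-0.01,"y":-0.1,"z":0.28,"rx":0,"ry":0,"rz":0,"claw":0.75},{"x":-0.03,"y":-0.25,"z":0.28,"rx":0,"ry":0,"rz":0,"claw":0.75},{"x":-0.05,"y":-0.4,"z":0.28,"rx":0,"ry":0,"rz":0,"claw":0.75},{"x":-0.07,"y":-0.55,"z":0.28,"rx":0,"ry":0,"rz":0,"claw":0.75},{"x":-0.09,"y":-0.7,"z":0.28,"rx":0,"ry":0,"rz":0,"claw":0.75},{"x":-0.11,"y":-0.85,"z":0.28,"rx":0,"ry":0,"rz":0,"claw":0.75},{"x":-0.12,"y":-1,"z":0.28,"rx":0,"ry":0,"rz":0,"claw":0.75}]' 
python3 -m pendant '[{"x":-0.03,"y":-0.15,"z":0,"rx":0,"ry":0,"rz":0,"claw":0.75},{"x":-0.06,"y":-0.3,"z":0,"rx":0,"ry":0,"rz":0,"claw":0.75},{"x":-0.1,"y":-0.44,"z":0,"rx":0,"ry":0,"rz":0,"claw":0.75},{"x":-0.13,"y":-0.556,"z":0,"rx":0,"ry":0,"rz":0,"claw":0.75},{"x":-0.13,"y":-0.556,"z":0,"rx":0,"ry":0,"rz":0,"claw":0.75},{"x":-0.13,"y":-0.556,"z":0,"rx":0,"ry":0,"rz":0,"claw":0.75},{"x":-0.13,"y":-0.556,"z":0,"rx":0,"ry":0,"rz":0,"claw":0.75},{"x":-0.13,"y":-0.556,"z":0,"rx":0,"ry":0,"rz":0,"claw":0.75}]'
python3 look.py w4.png cart_yellow_center cart_white_center reject_center
```

```text
time_s: 10.85
tcp_pos: [0.5029, -0.1437, 0.1725]
ee_rot: [[-0.958, -0.288, 0.0], [-0.288, 0.958, 0.0], [-0.0, 0.0, -1.0]]
wrist_force: [-0.1, -0.5, -0.9]
gripper_width: 0.752
gripper_force: 0.0
time_s: 11.85
tcp_pos: [0.4711, -0.2809, 0.1726]
ee_rot: [[-0.957, -0.289, 0.0], [-0.289, 0.957, 0.0], [-0.0, -0.0, -1.0]]
wrist_force: [-0.8, 0.7, -0.4]
gripper_width: 0.746
gripper_force: 0.0
[ 0.4711 -0.2809  0.1726] [-0.289  0.957 -0.   ] [-14.  17. -15.  -0. -58. -59.] 0.7521152075900758 0.0 [ 0.1 -0.   0.4]
cart_yellow_center 0.81 [314. 190.] [ 0.4743 -0.2823  0.045 ]
cart_white_center 0.59 [372. 235.] [ 0.5021 -0.2114  0.045 ]
cart_white_center 0.56 [286. 280.] [ 0.5781 -0.2824  0.045 ]
```

View pics/w4.png

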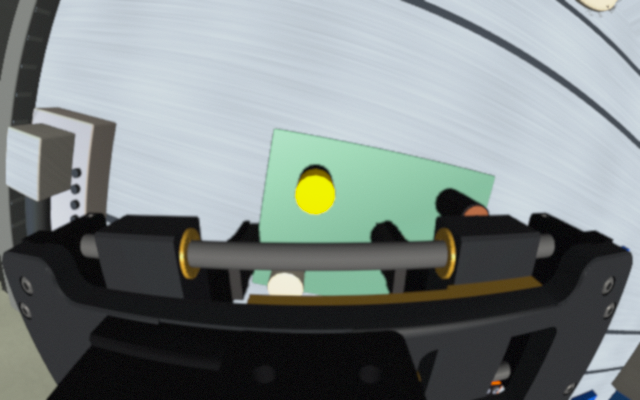

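The yellow cap top is at (315,195), within 2 mm of centre under the tool. Descending and gripping.

```bash

python3 -m pendant '[{"x":0,"y":-0.002,"z":-0.1,"rx":0,"ry":0,"rz":0,"claw":0.8},{"x":0,"y":-0.002,"z":-0.2,"rx":0,"ry":0,"rz":0,"claw":0.8},{"x":0,"y":-0.002,"z":-0.3,"rx":0,"ry":0,"rz":0,"claw":0.8},{"x":0,"y":-0.002,"z":-0.4,"rx":0,"ry":0,"rz":0,"claw":0.8},{"x":0,"y":-0.002,"z":-0.5,"rx":0,"ry":0,"rz":0,"claw":0.8},{"x":0,"y":-0.002,"z":-0.56,"rx":0,"ry":0,"rz":0,"claw":0.8},{"x":0,"y":-0.002,"z":-0.59,"rx":0,"ry":0,"rz":0,"claw":0.8},{"x":0,"y":-0.002,"z":-0.59,"rx":0,"ry":0,"rz":0,"claw":0.8}]' &&
python3 -m pendant '[{"x":0,"y":0,"z":0,"rx":0,"ry":0,"rz":0,"claw":0.2},{"x":0,"y":0,"z":0,"rx":0,"ry":0,"rz":0,"claw":0.2},{"x":0,"y":0,"z":0,"rx":0,"ry":0,"rz":0,"claw":0.2},{"x":0,"y":0,"z":0,"rx":0,"ry":0,"rz":0,"claw":0.2},{"x":0,"y":0,"z":0,"rx":0,"ry":0,"rz":0,"claw":0.2},{"x":0,"y":0,"z":0,"rx":0,"ry":0,"rz":0,"claw":0.2},{"x":0,"y":0,"z":0,"rx":0,"ry":0,"rz":0,"claw":0.2},{"x":0,"y":0,"z":0.04,"rx":0,"ry":0,"rz":0,"claw":0.2}]'
```

```text
time_s: 13.05
tcp_pos: [0.4709, -0.2821, 0.025]
ee_rot: [[-0.958, -0.288, -0.0], [-0.288, 0.958, -0.0], [0.0, 0.0, -1.0]]
wrist_force: [0.3, 0.2, -0.1]
gripper_width: 0.798
gripper_force: 0.0
time_s: 14.05
tcp_pos: [0.4698, -0.2817, 0.0344]
ee_rot: [[-0.958, -0.287, -0.003], [-0.287, 0.958, 0.001], [0.002, 0.002, -1.0]]
wrist_force: [-0.8, -0.1, -0.6]
gripper_width: 0.407
gripper_force: 30.0
```

```bash

python3 -m pendant '[{"x":0,"y":0,"z":0.15,"rx":0,"ry":0,"rz":0,"claw":0.2},{"x":0,"y":0,"z":0.3,"rx":0,"ry":0,"rz":0,"claw":0.2},{"x":0,"y":0.05,"z":0.45,"rx":0,"ry":0,"rz":0,"claw":0.2},{"x":0.02,"y":0.2,"z":0.55,"rx":0,"ry":0,"rz":0,"claw":0.2},{"x":0.04,"y":0.36,"z":0.6,"rx":0,"ry":0,"rz":0,"claw":0.2},{"x":0.06,"y":0.52,"z":0.6,"rx":0,"ry":0,"rz":0,"claw":0.2},{"x":0.08,"y":0.7,"z":0.6,"rx":0,"ry":0,"rz":0,"claw":0.2},{"x":0.08,"y":0.88,"z":0.6,"rx":0,"ry":0,"rz":0,"claw":0.2}]' 
python3 -m pendant '[{"x":0.01,"y":0.16,"z":0,"rx":0,"ry":0,"rz":0,"claw":0.2},{"x":0.03,"y":0.32,"z":0,"rx":0,"ry":0,"rz":0,"claw":0.2},{"x":0.05,"y":0.48,"z":0,"rx":0,"ry":0,"rz":0,"claw":0.2},{"x":0.07,"y":0.64,"z":0,"rx":0,"ry":0,"rz":0,"claw":0.2},{"x":0.08,"y":0.78,"z":0,"rx":0,"ry":0,"rz":0,"claw":0.2},{"x":0.09,"y":0.9,"z":0,"rx":0,"ry":0,"rz":0,"claw":0.2},{"x":0.09,"y":0.985,"z":0,"rx":0,"ry":0,"rz":0,"claw":0.2},{"x":0.09,"y":0.985,"z":0,"rx":0,"ry":0,"rz":0,"claw":0.2}]'
python3 -m pendant '[{"x":0,"y":0,"z":-0.1,"rx":0,"ry":0,"rz":0,"claw":0.2},{"x":0,"y":0,"z":-0.2,"rx":0,"ry":0,"rz":0,"claw":0.2},{"x":0,"y":0,"z":-0.3,"rx":0,"ry":0,"rz":0,"claw":0.2},{"x":0,"y":0,"z":-0.4,"rx":0,"ry":0,"rz":0,"claw":0.2},{"x":0,"y":0,"z":-0.5,"rx":0,"ry":0,"rz":0,"claw":0.2},{"x":0,"y":0,"z":-0.58,"rx":0,"ry":0,"rz":0,"claw":0.2},{"x":0,"y":0,"z":-0.61,"rx":0,"ry":0,"rz":0,"claw":0.2},{"x":0,"y":0,"z":-0.63,"rx":0,"ry":0,"rz":0,"claw":0.2}]'
```

```text
time_s: 15.05
tcp_pos: [0.4906, -0.0606, 0.1853]
ee_rot: [[-0.958, -0.287, 0.0], [-0.287, 0.958, 0.0], [-0.0, 0.0, -1.0]]
wrist_force: [0.9, 0.4, -1.0]
gripper_width: 0.411
gripper_force: 30.0
time_s: 16.05
tcp_pos: [0.5131, 0.1852, 0.185]
ee_rot: [[-0.957, -0.289, -0.0], [-0.289, 0.957, -0.0], [0.0, 0.0, -1.0]]
wrist_force: [-0.8, 0.3, -0.9]
gripper_width: 0.406
gripper_force: 30.0
time_s: 17.05
tcp_pos: [0.5136, 0.1838, 0.0277]
ee_rot: [[-0.958, -0.287, 0.0], [-0.287, 0.958, 0.0], [-0.0, -0.0, -1.0]]
wrist_force: [0.2, -0.4, -1.1]
gripper_width: 0.404
gripper_force: 30.0
```

```bash

python3 -m pendant '[{"x":0,"y":0,"z":0,"rx":0,"ry":0,"rz":0,"claw":0.2},{"x":0,"y":0,"z":0,"rx":0,"ry":0,"rz":0,"claw":0.2},{"x":0,"y":0,"z":0,"rx":0,"ry":0,"rz":0,"claw":0.5},{"x":0,"y":0,"z":0,"rx":0,"ry":0,"rz":0,"claw":0.7},{"x":0,"y":0,"z":0,"rx":0,"ry":0,"rz":0,"claw":0.7},{"x":0,"y":0,"z":0,"rx":0,"ry":0,"rz":0,"claw":0.7},{"x":0,"y":0,"z":0.15,"rx":0,"ry":0,"rz":0,"claw":0.7},{"x":0,"y":0,"z":0.3,"rx":0,"ry":0,"rz":0,"claw":0.7}]'
python3 -m pendant '[{"x":0,"y":0,"z":0.18,"rx":0,"ry":0,"rz":0,"claw":0.75},{"x":0.01,"y":-0.1,"z":0.28,"rx":0,"ry":0,"rz":0,"claw":0.75},{"x":0.03,"y":-0.25,"z":0.28,"rx":0,"ry":0,"rz":0,"claw":0.75},{"x":0.05,"y":-0.4,"z":0.28,"rx":0,"ry":0,"rz":0,"claw":0.75},{"x":0.07,"y":-0.55,"z":0.28,"rx":0,"ry":0,"rz":0,"claw":0.75},{"x":0.09,"y":-0.7,"z":0.28,"rx":0,"ry":0,"rz":0,"claw":0.75},{"x":0.11,"y":-0.85,"z":0.28,"rx":0,"ry":0,"rz":0,"claw":0.75},{"x":0.12,"y":-1,"z":0.28,"rx":0,"ry":0,"rz":0,"claw":0.75}]' 
python3 -m pendant '[{"x":0.02,"y":-0.15,"z":0,"rx":0,"ry":0,"rz":0,"claw":0.75},{"x":0.04,"y":-0.3,"z":0,"rx":0,"ry":0,"rz":0,"claw":0.75},{"x":0.06,"y":-0.45,"z":0,"rx":0,"ry":0,"rz":0,"claw":0.75},{"x":0.08,"y":-0.6,"z":0,"rx":0,"ry":0,"rz":0,"claw":0.75},{"x":0.1,"y":-0.75,"z":0,"rx":0,"ry":0,"rz":0,"claw":0.75},{"x":0.11,"y":-0.866,"z":0,"rx":0,"ry":0,"rz":0,"claw":0.75},{"x":0.11,"y":-0.866,"z":0,"rx":0,"ry":0,"rz":0,"claw":0.75},{"x":0.11,"y":-0.866,"z":0,"rx":0,"ry":0,"rz":0,"claw":0.75}]'
python3 look.py w5.png cart_white_center reject_center cart_yellow_center
```

```text
time_s: 18.05
tcp_pos: [0.513, 0.184, 0.103]
ee_rot: [[-0.958, -0.288, -0.001], [-0.288, 0.958, -0.001], [0.001, -0.001, -1.0]]
wrist_force: [1.0, -0.0, -0.2]
gripper_width: 0.696
gripper_force: 0.0
time_s: 19.05
tcp_pos: [0.5433, -0.067, 0.1725]
ee_rot: [[-0.958, -0.288, 0.0], [-0.288, 0.958, 0.0], [-0.0, 0.0, -1.0]]
wrist_force: [-0.3, 0.1, 0.1]
gripper_width: 0.75
gripper_force: 0.0
time_s: 20.05
tcp_pos: [0.5705, -0.2819, 0.1723]
ee_rot: [[-0.958, -0.288, -0.001], [-0.288, 0.958, 0.0], [0.001, 0.001, -1.0]]
wrist_force: [-0.0, -0.4, 0.8]
gripper_width: 0.751
gripper_force: 0.0
[ 0.5707 -0.2816  0.1725] [-0.288  0.958  0.   ] [-12.  25.  -2.  -0. -63. -62.] 0.7502681705123861 0.0 [-0.   0.8  0.4]
cart_white_center 0.59 [316. 190.] [ 0.5727 -0.2807  0.045 ]
reject_center 0.95 [430. 162.] [ 0.5124 -0.1813  0.045 ]
cart_yellow_center 0.68 [617. 236.] [0.5067 0.1841 0.045 ]
```

View pics/w5.png

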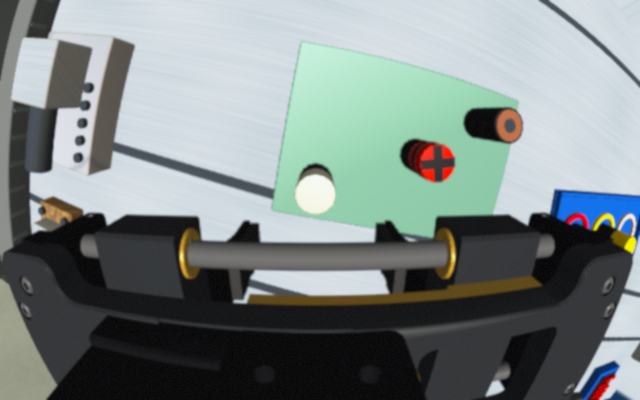

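The white cap top is at (315,194), so it is centred as yellow was. The reject stands untouched at (436,162). Descending and gripping.

```bash

python3 -m pendant '[{"x":0,"y":0,"z":-0.1,"rx":0,"ry":0,"rz":0,"claw":0.8},{"x":0,"y":0,"z":-0.2,"rx":0,"ry":0,"rz":0,"claw":0.8},{"x":0,"y":0,"z":-0.3,"rx":0,"ry":0,"rz":0,"claw":0.8},{"x":0,"y":0,"z":-0.4,"rx":0,"ry":0,"rz":0,"claw":0.8},{"x":0,"y":0,"z":-0.5,"rx":0,"ry":0,"rz":0,"claw":0.8},{"x":0,"y":0,"z":-0.56,"rx":0,"ry":0,"rz":0,"claw":0.8},{"x":0,"y":0,"z":-0.59,"rx":0,"ry":0,"rz":0,"claw":0.8},{"x":0,"y":0,"z":-0.59,"rx":0,"ry":0,"rz":0,"claw":0.8}]' &&
python3 -m pendant '[{"x":0,"y":0,"z":0,"rx":0,"ry":0,"rz":0,"claw":0.2},{"x":0,"y":0,"z":0,"rx":0,"ry":0,"rz":0,"claw":0.2},{"x":0,"y":0,"z":0,"rx":0,"ry":0,"rz":0,"claw":0.2},{"x":0,"y":0,"z":0,"rx":0,"ry":0,"rz":0,"claw":0.2},{"x":0,"y":0,"z":0,"rx":0,"ry":0,"rz":0,"claw":0.2},{"x":0,"y":0,"z":0,"rx":0,"ry":0,"rz":0,"claw":0.2},{"x":0,"y":0,"z":0,"rx":0,"ry":0,"rz":0,"claw":0.2},{"x":0,"y":0,"z":0.04,"rx":0,"ry":0,"rz":0,"claw":0.2}]'
```

```text
time_s: 21.25
tcp_pos: [0.571, -0.2822, 0.0251]
ee_rot: [[-0.958, -0.288, -0.0], [-0.288, 0.958, -0.0], [0.0, -0.0, -1.0]]
wrist_force: [-0.1, 0.2, 0.8]
gripper_width: 0.801
gripper_force: 0.0
time_s: 22.25
tcp_pos: [0.5698, -0.2819, 0.0342]
ee_rot: [[-0.958, -0.287, -0.003], [-0.287, 0.958, 0.001], [0.002, 0.002, -1.0]]
wrist_force: [0.5, 0.1, -0.0]
gripper_width: 0.409
gripper_force: 30.0
```

```bash

python3 -m pendant '[{"x":0,"y":0,"z":0.15,"rx":0,"ry":0,"rz":0,"claw":0.2},{"x":0,"y":0,"z":0.3,"rx":0,"ry":0,"rz":0,"claw":0.2},{"x":0,"y":0.05,"z":0.45,"rx":0,"ry":0,"rz":0,"claw":0.2},{"x":0,"y":0.2,"z":0.55,"rx":0,"ry":0,"rz":0,"claw":0.2},{"x":0,"y":0.36,"z":0.6,"rx":0,"ry":0,"rz":0,"claw":0.2},{"x":0,"y":0.52,"z":0.6,"rx":0,"ry":0,"rz":0,"claw":0.2},{"x":0,"y":0.7,"z":0.6,"rx":0,"ry":0,"rz":0,"claw":0.2},{"x":0,"y":0.88,"z":0.6,"rx":0,"ry":0,"rz":0,"claw":0.2}]' 
python3 -m pendant '[{"x":-0.01,"y":0.16,"z":0,"rx":0,"ry":0,"rz":0,"claw":0.2},{"x":-0.03,"y":0.32,"z":0,"rx":0,"ry":0,"rz":0,"claw":0.2},{"x":-0.05,"y":0.48,"z":0,"rx":0,"ry":0,"rz":0,"claw":0.2},{"x":-0.08,"y":0.62,"z":0,"rx":0,"ry":0,"rz":0,"claw":0.2},{"x":-0.1,"y":0.74,"z":0,"rx":0,"ry":0,"rz":0,"claw":0.2},{"x":-0.12,"y":0.84,"z":0,"rx":0,"ry":0,"rz":0,"claw":0.2},{"x":-0.14,"y":0.93,"z":0,"rx":0,"ry":0,"rz":0,"claw":0.2},{"x":-0.16,"y":1,"z":0,"rx":0,"ry":0,"rz":0,"claw":0.2}]'
python3 -m pendant '[{"x":-0.08,"y":0.15,"z":0,"rx":0,"ry":0,"rz":0,"claw":0.2},{"x":-0.154,"y":0.25,"z":0,"rx":0,"ry":0,"rz":0,"claw":0.2},{"x":-0.154,"y":0.295,"z":0,"rx":0,"ry":0,"rz":0,"claw":0.2},{"x":-0.154,"y":0.295,"z":0,"rx":0,"ry":0,"rz":0,"claw":0.2},{"x":-0.154,"y":0.295,"z":-0.1,"rx":0,"ry":0,"rz":0,"claw":0.2},{"x":-0.154,"y":0.295,"z":-0.2,"rx":0,"ry":0,"rz":0,"claw":0.2},{"x":-0.154,"y":0.295,"z":-0.3,"rx":0,"ry":0,"rz":0,"claw":0.2},{"x":-0.154,"y":0.295,"z":-0.35,"rx":0,"ry":0,"rz":0,"claw":0.2}]'
```

```text
time_s: 23.25
tcp_pos: [0.5705, -0.0609, 0.1855]
ee_rot: [[-0.958, -0.287, 0.0], [-0.287, 0.958, 0.0], [-0.0, 0.0, -1.0]]
wrist_force: [0.5, 0.1, -1.0]
gripper_width: 0.409
gripper_force: 30.0
time_s: 24.25
tcp_pos: [0.5304, 0.1886, 0.1853]
ee_rot: [[-0.958, -0.288, 0.0], [-0.288, 0.958, 0.0], [-0.0, 0.0, -1.0]]
wrist_force: [-0.2, -0.4, -0.5]
gripper_width: 0.406
gripper_force: 30.0
time_s: 25.25
tcp_pos: [0.4923, 0.26, 0.0962]
ee_rot: [[-0.958, -0.286, -0.002], [-0.286, 0.958, -0.002], [0.002, -0.001, -1.0]]
wrist_force: [-0.5, -0.4, -0.2]
gripper_width: 0.405
gripper_force: 30.0
```

```bash

python3 -m pendant '[{"x":0,"y":0,"z":-0.06,"rx":0,"ry":0,"rz":0,"claw":0.2},{"x":0,"y":0,"z":-0.12,"rx":0,"ry":0,"rz":0,"claw":0.2},{"x":0,"y":0,"z":-0.18,"rx":0,"ry":0,"rz":0,"claw":0.2},{"x":0,"y":0,"z":-0.22,"rx":0,"ry":0,"rz":0,"claw":0.2},{"x":0,"y":0,"z":-0.25,"rx":0,"ry":0,"rz":0,"claw":0.2},{"x":0,"y":0,"z":-0.27,"rx":0,"ry":0,"rz":0,"claw":0.2},{"x":0,"y":0,"z":-0.28,"rx":0,"ry":0,"rz":0,"claw":0.2},{"x":0,"y":0,"z":-0.28,"rx":0,"ry":0,"rz":0,"claw":0.2}]'
python3 -m pendant '[{"x":0,"y":0,"z":0,"rx":0,"ry":0,"rz":0,"claw":0.2},{"x":0,"y":0,"z":0,"rx":0,"ry":0,"rz":0,"claw":0.2},{"x":0,"y":0,"z":0,"rx":0,"ry":0,"rz":0,"claw":0.5},{"x":0,"y":0,"z":0,"rx":0,"ry":0,"rz":0,"claw":0.7},{"x":0,"y":0,"z":0,"rx":0,"ry":0,"rz":0,"claw":0.7},{"x":0,"y":0,"z":0,"rx":0,"ry":0,"rz":0,"claw":0.7},{"x":0,"y":0,"z":0.15,"rx":0,"ry":0,"rz":0,"claw":0.7},{"x":0,"y":0,"z":0.3,"rx":0,"ry":0,"rz":0,"claw":0.7}]'
python3 -m pendant '[{"x":0,"y":0,"z":0.15,"rx":0,"ry":0,"rz":0,"claw":0.7},{"x":0,"y":0,"z":0.3,"rx":0,"ry":0,"rz":0,"claw":0.7},{"x":0,"y":0,"z":0.45,"rx":0,"ry":0,"rz":0,"claw":0.7},{"x":0,"y":0,"z":0.6,"rx":0,"ry":0,"rz":0,"claw":0.7},{"x":0,"y":0,"z":0.6,"rx":0,"ry":0,"rz":0,"claw":0.7},{"x":0,"y":0,"z":0.6,"rx":0,"ry":0,"rz":0,"claw":0.7},{"x":0,"y":0,"z":0.6,"rx":0,"ry":0,"rz":0,"claw":0.7},{"x":0,"y":0,"z":0.6,"rx":0,"ry":0,"rz":0,"claw":0.7}]'
python3 -c "
from h import *
p=cap('scene');c=p['color'][90:300,210:470];p['color']=cv2.resize(c,None,fx=3,fy=2.8);save(p,'s2.png')
p=cap('side');c=p['color'][110:360,210:420];p['color']=cv2.resize(c,None,fx=2.4,fy=2.4);save(p,'d2.png')"
```

```text
time_s: 26.25
tcp_pos: [0.4925, 0.2616, 0.0277]
ee_rot: [[-0.958, -0.288, 0.0], [-0.288, 0.958, 0.0], [-0.0, 0.0, -1.0]]
wrist_force: [-0.1, -0.0, -1.5]
gripper_width: 0.411
gripper_force: 30.0
time_s: 27.25
tcp_pos: [0.4921, 0.2612, 0.103]
ee_rot: [[-0.958, -0.288, -0.001], [-0.288, 0.958, -0.001], [0.001, -0.001, -1.0]]
wrist_force: [-0.7, 1.1, 0.5]
gripper_width: 0.702
gripper_force: 0.0
time_s: 28.25
tcp_pos: [0.492, 0.2612, 0.2515]
ee_rot: [[-0.958, -0.288, -0.002], [-0.288, 0.958, -0.001], [0.002, -0.001, -1.0]]
wrist_force: [-0.4, -0.2, -0.5]
gripper_width: 0.696
gripper_force: 0.0
```

View pics/s2.png

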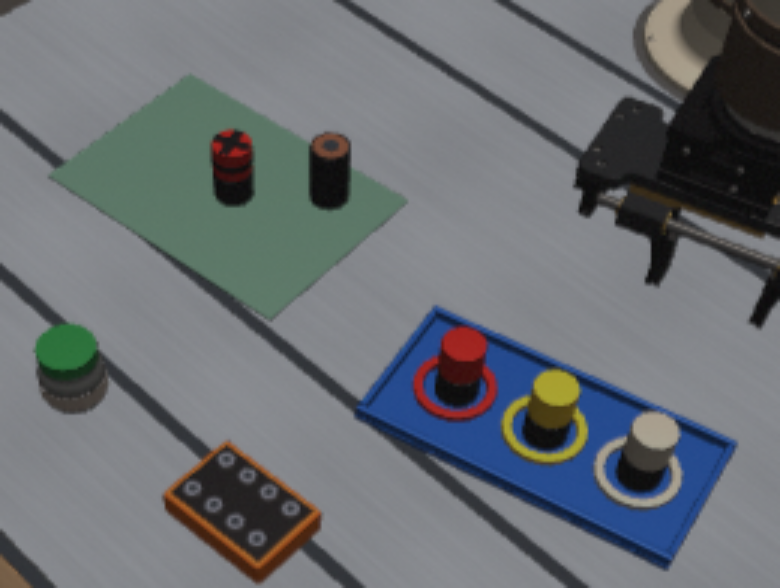

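View pics/d2.png

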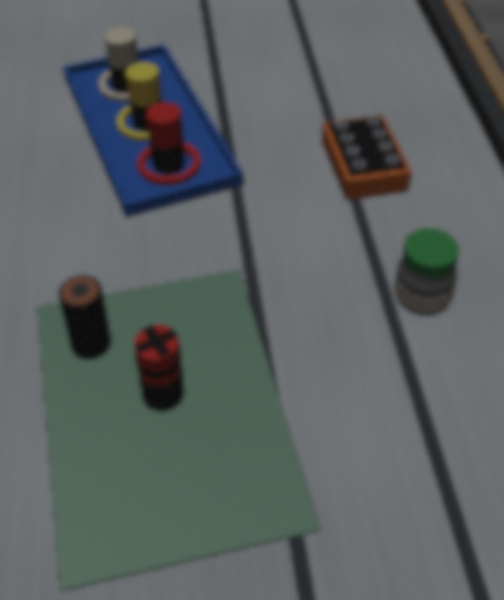

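Both views show the three carts upright in their own rings: red (460,375), yellow (550,415) and white (645,455) in the scene crop. The reject, uncapped tube, jar and box are unmoved, and the arm is clear.

```bash
python3 -c "
from station import *
print(finish_job())"
```

```text
the job is handed in; nothing more can be done
None
```

The job is handed in: at the last look the red, yellow and white cartridges stood upright in their matching rings, and the reject, uncapped tube, grease jar and screw box had not moved.

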